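# Load two specimen carriers under the stereo microscope

### The arm

A 7-joint arm with a two-finger parallel gripper is mounted at the origin on the work surface. World frame = base frame: x ahead of the robot, y to its left, z up, the work surface at z = 0. Lengths are in mm, angles in degrees, forces in N, time in s.
With the tool pointing down it reaches from about 425 to 800 mm from the base axis. Payload 8.3 kg.
Tool frame: the origin (TCP) lies at the very end of the fingers, on their centre line; the grasp point (between the pads) lies arm.grip_depth behind it (arm.grip_depth is the distance from the TCP to the grasp point, in mm); x points along the fingers, y is the direction in which the jaws open and shut, and the axes are right-handed (so a half turn about x gives the same grasp; the last joint's range is limited). The gripper opens to 85 mm and grips with 20 to 120 N. Pads are 22 mm wide; open, the fingers measure 114 mm over their backs; the gripper's body (76 mm by 85 mm) begins 54 mm behind the grasp point. The pads swing forward as they close: fully open they stand 13 mm farther back than shut.
Start: joints at [69.506, 21.967, 0.94, 78.501, -0.361, 79.538, -2.664], TCP at [181.63, -598.008, 231.279] pointing down, gripper open.
Joint ranges: [-169.22, 169.22], [-14.56, 117.87], [-87.37, 89.26], [10.42, 133.3], [-82.24, 262.24], [0.94, 117.77], [-172.7, 172.7]. Speed limits (degrees/s): [136.94, 136.94, 172.46, 172.46, 180, 180, 180].

### API

Orientations are given as a 3x3 rotation matrix whose columns are the frame's x, y, z axes.
In Python, from workcell import arm gives the robot as it stands.
- The arm moves only by the shell command python3 -m pendant 'ROWS'. ROWS is text: rows parted by semicolons, each of 7 numbers parted by spaces: the shift along the tool's x, y, z in units of 25 mm (1.0 is 25 mm), then the turn, a rotation vector about the tool's x, y, z in units of 8 degrees (1.0 is 8 degrees), then the closure in counts, from 0 (fully open) to 255 (shut). In form: x y z rx ry rz claw; .... A call has 1 to 5 rows; each row shifts and turns the pose as measured when the row begins, along the tool's axes as they then stand; what a row does not reach is not made up. A row lasts 1/10 s, in which the tool goes at most 50 mm and 8.59 degrees, less where a joint would pass 70% of its speed; a pose out of reach is approached as far as the arm can. A call is refused whole if a number of a shift passes 1 or a number of a turn 1, either way. A call with a gripper value outside its range is refused whole. The fingers move at their own pace and stop on an object; the grip force is fixed at half the most. Time passes only in rows, so rows that do not move let the fingers close. It gives the time, the measured TCP pose, the force and the opening at its end, in the units of the state.
- arm.state(): the state, without advancing time (a new reading comes with each control period).
- arm.snapshot(name): name is "scene" or "top"; returns the picture (420x560x3 uint8, red, green, blue); there is no depth.
- arm.camera_model(name): a dict with "mtx" (3x3 intrinsics, pixels), "R" (3x3) and "t" (3): a world point X has camera coordinates R X + t. Camera axes: x right, y down, z forward; pixel columns grow to the right and rows downward; lengths in mm; the calibration is good to about 2 mm. A picture is of the moment at which its call begins. camera_model takes no time and is no camera call.
- arm.sign_off(): hands the job in, once; it reports no verdict.
The state is a dict: "time": time; "qpos": joint angles; "dq": joint speeds; "tau": joint torques, N m; "tcp_pos": TCP position; "eef_rot": TCP orientation; "wrist_force": force on the tool from outside, world axes, zero at the start; "torque": the same for the moment, N m; "grip_width": opening from 0.0 (shut) to 1.0 (fully open).
Only numpy, scipy, OpenCV 4.12 (cv2) and the standard library are available. Lean on these libraries where they do the work, as an engineer would, in place of code of your own. Each camera call takes 0.05 s, during which the arm holds its last target. There are 200 camera calls.

### The job

Load the two specimen carriers into the microscope's stage: the longer one into the blue lane and the shorter one into the white lane. Lay each in the open end of its lane, nose towards the microscope, and slide it under the light bar until its nose meets the stop, flat in its lane; carry them level, because they bear glass slides, and leave the vial rack, bottle and dishes where they are.

Things in the scene. Friction and masses are not known exactly. Their poses are not given: they have to be found in the camera images.
- long_carrier: Loose specimen carrier, the longer of two look-alikes: flat light-grey plate 200 x 60 x 8 mm, a glass slide near its nose, an upright red crossbar handle near its tail. Origin: on the underside, straight below the middle of the handle; x points to the nose (170 mm ahead; the tail is 30 mm behind), z up. 0.2 to 0.4 kg; centre of mass within 25 mm ahead of the handle.
- long_carrier_nose (a point): Middle of the long carrier's nose edge, on its underside.
- long_carrier_handle (a point): Middle of the long carrier's handle, 32 mm above its underside: the place to grip, closing along the carrier's x. The handle is centred over the carrier's origin, 14 mm thick along x, 44 mm wide along y; its flat faces rise from the plate's top (8 mm) to 48 mm above the underside.
- short_carrier: Loose specimen carrier, the shorter of two look-alikes: flat light-grey plate 160 x 60 x 8 mm, a glass slide near its nose, an upright red crossbar handle near its tail. Origin: on the underside, straight below the middle of the handle; x points to the nose (130 mm ahead; the tail is 30 mm behind), z up. 0.2 to 0.4 kg; centre of mass within 25 mm ahead of the handle.
- short_carrier_nose (a point): Middle of the short carrier's nose edge, on its underside.
- short_carrier_handle (a point): Middle of the short carrier's handle, 32 mm above its underside: the place to grip, closing along the carrier's x. The handle is centred over the carrier's origin, 14 mm thick along x, 44 mm wide along y; its flat faces rise from the plate's top (8 mm) to 48 mm above the underside.
- blue_lane: Fixed blue lane on the microscope's base, for the longer carrier. The lanes lie side by side, centres 100 mm apart; which is on which side varies. +x: slide direction, y across, z up. Origin: on the centre line at the lane's underside, 10 mm above the bench. Its blue floor is 5 mm above the origin (15 mm above the bench) and runs from x = -220 mm, the open end, to beyond the stop.
- blue_lane_stop (a point): Middle of the steel stop's face across the blue lane, at the lane's floor, at x = +90 mm of the lane. The lane's two rails are 9 mm high and 68 mm apart inside; they begin at x = -70 mm, with ends flaring outward from x = -98 mm. A longer carrier that is home has its handle at x = -80 mm of the lane.
- white_lane: Fixed white lane on the microscope's base, for the shorter carrier. The lanes lie side by side, centres 100 mm apart; which is on which side varies. +x: slide direction, y across, z up. Origin: on the centre line at the lane's underside, 10 mm above the bench. Its white floor is 5 mm above the origin (15 mm above the bench) and runs from x = -220 mm, the open end, to beyond the stop.
- white_lane_stop (a point): Middle of the steel stop's face across the white lane, at the lane's floor, at x = +50 mm of the lane. The lane's two rails are 9 mm high and 68 mm apart inside; they begin at x = -70 mm, with ends flaring outward from x = -98 mm. A shorter carrier that is home has its handle at x = -80 mm of the lane.
- microscope: Fixed cream stereo microscope on a flat grey base 510 x 236 x 10 mm that carries both lanes; blue knobs and eyepieces, steel column 0.32 m tall at the far end. Origin: on the bench midway between the lane origins; x along the slide direction (column at x = +235 mm), z up. Its head and eyepieces hang over x = +50 mm and beyond, at least 118 mm above the bench.
- light_bar (a point): Middle of the lower edge of the light bar's face on the mouth side, 31 mm above the bench. The dark bar crosses over both lanes from x = 0 to +20 mm of the lanes; its underside is 16 mm above the lanes' floor (8 mm above a carrier's plate), its top 47 mm above the bench; its posts stand outside the lanes.
- vial_rack: Bystander: loose white rack of red-tipped vials, 70 x 130 x 52 mm, origin at the centre of its underside.
- reagent_bottle: Bystander: loose amber bottle with blue cap, 56 mm across, 110 mm tall, origin at the centre of its underside.
- dish_stack: Bystander: loose stack of three culture dishes, 92 mm across, 44 mm tall, one rigid piece, origin at the centre of its underside.

How it is judged (in metres and radians):
At the end, for the whole second after the job is handed in: Longer carrier in the blue lane, shorter in the white: each released, at rest (10 mm/s), flat on the lane's floor (4 mm, 0.05 rad), under the light bar with its nose within 5 mm of the stop; nose within 9 mm and handle within 12 mm of the lane's centre line (x of long_carrier_nose in the frame of blue_lane above 0.085 m and y of long_carrier_nose in the frame of blue_lane between -0.009 and 0.009 m and z of long_carrier_nose in the frame of blue_lane below 0.009 m and y of long_carrier in the frame of blue_lane between -0.012 and 0.012 m and angle between each of long_carrier, short_carrier's own z axis and vertical below 0.05 rad and linear speed of each of long_carrier, short_carrier below 0.01 m/s and x of short_carrier_nose in the frame of white_lane above 0.045 m and y of short_carrier_nose in the frame of white_lane between -0.009 and 0.009 m and z of short_carrier_nose in the frame of white_lane below 0.009 m and y of short_carrier in the frame of white_lane between -0.012 and 0.012 m); the robot touches nothing.
It fails at once if The long carrier is tipped more than about 30 degrees (angle between long_carrier's own z axis and vertical above 0.52 rad).
It fails at once if The short carrier is tipped more than about 30 degrees (angle between short_carrier's own z axis and vertical above 0.52 rad).
It fails at once if The vial rack is moved more than 30 mm (distance of vial_rack from where it was at the start of the episode above 0.03 m).
It fails at once if The reagent bottle is moved more than 30 mm (distance of reagent_bottle from where it was at the start of the episode above 0.03 m).
It fails at once if The dish stack is moved more than 30 mm (distance of dish_stack from where it was at the start of the episode above 0.03 m).
It also fails if it takes over 58 s, if anything falls off the work surface, if the arm or the gripper's body presses on something with over 40 N, if the wrist force passes 120 N, or if a joint passes its speed limit or range.

## Working session

There is one attempt and no reset: what is moved stays moved. The work goes in short steps, Python scripts to look and compute and a shell command to move; the robot and the scene stay as the last step left them, time stands still between calls to the robot, and variables do not carry over. Pictures are saved under pics/ and viewed, about 8 in all and at most 12, crops included, and the job is handed in when it is done.

```bash
mkdir -p pics
python3 - <<'E'
from workcell import arm
import cv2,numpy as np
for n in("scene","top"):
    im=arm.snapshot(n); cv2.imwrite(f"pics/{n}0.png",im[:,:,::-1]); c=arm.camera_model(n); print(n,c["mtx"].tolist(),(-c["R"].T@c["t"]).round(0),c["R"].round(3).tolist())
s=arm.state();print(s["time"],s["tcp_pos"],np.round(s["eef_rot"],3).tolist(),s["grip_width"],arm.grip_depth)
E
```

```text
scene [[438.40960209327574, 0.0, 273.3322133427064], [0.0, 438.40960209327574, 211.26533622247135], [0.0, 0.0, 1.0]] [1069. -312.  925.] [[0.559, 0.829, -0.005], [0.674, -0.458, -0.579], [-0.482, 0.32, -0.816]]
top [[416.18293659210127, 0.0, 278.7297180108352], [0.0, 416.18293659210127, 206.32568216474093], [0.0, 0.0, 1.0]] [376.  30. 971.] [[-0.013, -1.0, 0.009], [-0.986, 0.012, -0.166], [0.166, -0.011, -0.986]]
0.1 [ 181.48000031 -597.59259757  230.38208019] [[-0.001, 0.291, -0.957], [0.002, -0.957, -0.291], [-1.0, -0.002, 0.0]] 1.001195432656102 18.700000000000003
```

View pics/scene0.png

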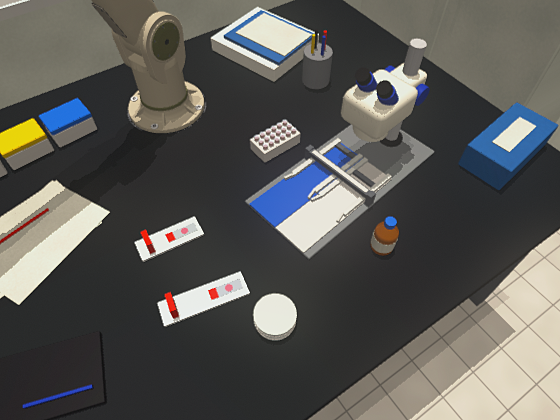

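View pics/top0.png

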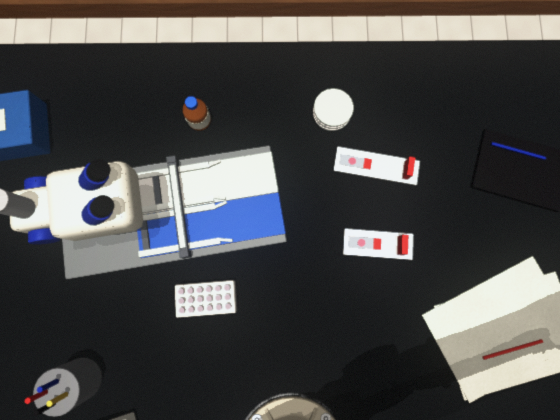

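Long carrier at top-view (377,165), short at (378,244), with handles on the right. The lanes open to the right: white on top, blue below. Next I'll measure them.

```bash
cat > h.py <<'E'
from workcell import arm
import cv2,numpy as np
def ray(n,px,z):
    c=arm.camera_model(n); R=np.array(c["R"]);t=np.array(c["t"])
    o=-R.T@t; p=np.atleast_2d(np.array(px,float)); d=(np.c_[p,np.ones(len(p))]@np.linalg.inv(c["mtx"]).T)@R
    return (o+d*((z-o[2])/d[:,2])[:,None])
def proj(n,X):
    c=arm.camera_model(n); Y=np.atleast_2d(X)@np.array(c["R"]).T+np.array(c["t"]).ravel(); q=Y@np.array(c["mtx"]).T; return q[:,:2]/q[:,2:]
def big(m,roi):
    x0,y0,x1,y1=roi; k=np.zeros_like(m); k[y0:y1,x0:x1]=m[y0:y1,x0:x1]
    cs,_=cv2.findContours(k,cv2.RETR_EXTERNAL,cv2.CHAIN_APPROX_NONE); return max(cs,key=cv2.contourArea).reshape(-1,2)
def rect(P):
    (c,s,a)=cv2.minAreaRect(P[:,:2].astype(np.float32)); return np.round(c,1),np.round(s,1),round(a,1),cv2.boxPoints((c,s,a)).round(0).tolist()
E
python3 - <<'E'
from h import *
im=cv2.imread("pics/top0.png"); hsv=cv2.cvtColor(im,cv2.COLOR_BGR2HSV)
H,S,V=cv2.split(hsv)
white=((V>130)&(S<60)).astype(np.uint8); red=((V>100)&(S>150)&((H<8)|(H>172))).astype(np.uint8); blue=((H>105)&(H<130)&(S>120)&(V>80)).astype(np.uint8)
for nm,r in(("long",(325,140,425,190)),("short",(335,222,420,265))):
    print(nm,rect(ray("top",big(white|red,r),8)))
    m=(red>0); rr=(395,r[1],r[2],r[3]); c=big(red,rr); print(" handle48",rect(ray("top",c,48)))
print("blue",rect(ray("top",big(blue,(130,185,295,262)),15)))
k=np.zeros_like(white);c=big(white,(222,140,295,205));print("white",rect(ray("top",c,15)))
g=((V>60)&(V<140)&(S<40)).astype(np.uint8)
for p in [(65,277),(285,241),(270,147)]:print("base",p,ray("top",p,10).round(1))
cv2.imwrite("pics/crop1.png",cv2.resize(im[130:280,60:300],None,fx=3.3,fy=3.3,interpolation=cv2.INTER_CUBIC))
E
```

```text
long (array([ 638.1, -216. ]), array([200.8,  67.6]), 79.6, [[587.0, -309.0], [653.0, -321.0], [689.0, -123.0], [623.0, -111.0]])
 handle48 (array([ 620.4, -282. ]), array([15.3, 50.5]), 75.9, [[594.0, -283.0], [643.0, -296.0], [647.0, -281.0], [598.0, -268.0]])
short (array([ 448.3, -209.4]), array([160.9,  60.9]), 84.9, [[411.0, -287.0], [471.0, -292.0], [486.0, -132.0], [425.0, -127.0]])
 handle48 (array([ 443.5, -257. ]), array([13.4, 40.5]), 86.3, [[423.0, -262.0], [463.0, -265.0], [464.0, -252.0], [424.0, -249.0]])
blue (array([505.5, 123.3]), array([ 96.9, 225.1]), 8.8, [[440.0, 227.0], [475.0, 5.0], [571.0, 19.0], [536.0, 242.0]])
white (array([614.3,  94.9]), array([122.5, 133.6]), 8.9, [[543.0, 151.0], [564.0, 19.0], [685.0, 38.0], [664.0, 170.0]])
base (65, 277) [[381.3 505.9  10. ]]
base (285, 241) [[456.6   6.1  10. ]]
base (270, 147) [[682.5  38.5  10. ]]
```

View pics/crop1.png

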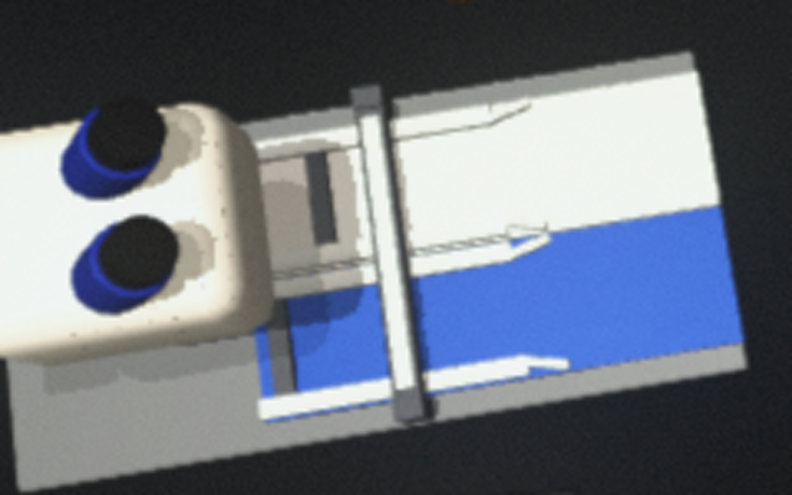

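Run:
```python
from h import *
im=cv2.imread("pics/top0.png"); hsv=cv2.cvtColor(im,cv2.COLOR_BGR2HSV);H,S,V=cv2.split(hsv)
white=((V>130)&(S<60)).astype(np.uint8); blue=((H>105)&(H<130)&(S>120)&(V>80)).astype(np.uint8)
def fit(P):
    v=cv2.fitLine(P[:,:2].astype(np.float32),cv2.DIST_HUBER,0,.01,.01).ravel(); v[:2]*=np.sign(v[1]); return np.degrees(np.arctan2(v[1],v[0])),v[2:],v[:2]
B=ray("top",big(blue,(130,185,295,262)),15)
u=np.array([-.155,.988]);u/=np.linalg.norm(u);n=np.array([-u[1],u[0]])
s=B[:,:2]@u;w=B[:,:2]@n
print("s",s.min(),"w",w.min(),w.max())
near=s<s.min()+70
for nm,k in(("white side",near&(w<w.min()+4)&(s>s.min()+4)),("robot side",near&(w>w.max()-4)&(s>s.min()+4)),("mouth",(s<s.min()+4)&(w>w.min()+6)&(w<w.max()-6))):
    a,p,_=fit(B[k]);print(nm,k.sum(),a,"s",p@u,"w",p@n)
W=ray("top",big(white,(222,140,295,205)),15);s=W[:,:2]@u;w=W[:,:2]@n
k=(s<s.min()+60)&(s>s.min()+5)
for q,kk in(("far",k&(w<w.min()+5)),("mid",k&(w>-999))):
    print("white",q,w[kk].min(),w[kk].max(),s.min(),fit(W[kk])[0])
c=lambda x,y:(60+(x+.5)/3.3-.5,130+(y+.5)/3.3-.5)
for nm,p,z in(("blue stop face base",c(293,345),15),("white stop face",c(335,200),24),("bar lower mouth edge robot end",c(430,412),31),("blue rail start inner robot",c(526,362),24),("blue rail start inner white side",c(508,262),24),("white rail inner robot side",c(512,232),24),("white rail inner far",c(490,123),24)):
    X=ray("top",p,z)[0,:2];print(nm,X.round(1),"s",(X@u).round(1),"w",(X@n).round(1))
for nm,r,L in(("long",(325,140,425,190),200),("short",(335,222,420,265),160)):
    P=ray("top",big(white,r),8)[:,:2];y=P[:,1];nose=y.max()
    k=(y<nose-20)&(y>nose-100);m=np.polyfit(y[k],P[k,0],1);hi=k&(P[:,0]>np.polyval(m,y));lo=k&~hi
    a1,p1,_=fit(P[hi]);a2,p2,_=fit(P[lo]);a=np.radians((a1+a2)/2);uu=np.array([np.cos(a),np.sin(a)]);nn=np.array([-uu[1],uu[0]])
    mid=(p1@nn+p2@nn)/2;wd=abs((p1-p2)@nn);ns=(P@uu);k=abs(P@nn-mid)<20;smax=np.sort(ns[k])[-10:].mean()
    hx=L-30;print(nm,"yaw",a1,a2,"width",wd,"len",ns[k].max()-ns[k].min(),"handle",uu*(smax-hx)+nn*mid)
```

```text
s -69.06128871637225 w -566.9743462265494 -469.8263028404564
white side 27 98.93132 s -28.79245688016784 w -565.8841829221891
robot side 28 99.00674 s -31.99771763276982 w -471.15387089676426
mouth 36 8.76819 s -68.00191997407171 w -518.4448125878232
white far -682.8720354980798 -679.4029370136957 -68.24177539527071 97.50143
white mid -682.8720354980798 -568.6140500203715 -68.24177539527071 7.0261784
blue stop face base [475.8 319.6] s 242.0 w -519.6
white stop face [576.6 291.4] s 198.5 w -614.8
bar lower mouth edge robot end [427.3 220.2] s 151.3 w -456.3
blue rail start inner robot [461.1 156.4] s 83.0 w -479.8
blue rail start inner white side [531.  169.6] s 85.3 w -550.9
white rail inner robot side [552.3 167.1] s 79.5 w -571.5
white rail inner far [631.1 183.6] s 83.6 w -651.9
long yaw 79.1781 79.10285 width 59.04207 len 200.70309096216462 handle [ 622.24146875 -284.52699487]
short yaw 85.22488 84.38156 width 58.859562 len 159.55492201599006 handle [ 443.78210192 -259.54746896]
```

```bash
cat > go.py <<'E'
# usage: go.py x y z yaw -> remaining shift (units of 25mm) and turn (units of 8deg) in tool axes
import sys
from h import *
from scipy.spatial.transform import Rotation as Ro
x,y,z,a=map(float,sys.argv[1:5]);s=arm.state();R=np.array(s["eef_rot"]);a=np.radians(a)
best=None
for k in(0,np.pi):
    yv=np.array([np.cos(a+k),np.sin(a+k),0]);xv=np.array([0,0,-1.]);T=np.c_[xv,yv,np.cross(xv,yv)]
    r=Ro.from_matrix(R.T@T).as_rotvec(degrees=True)/8
    if best is None or np.linalg.norm(r)<np.linalg.norm(best):best=r
d=(np.array([x,y,z])-s["tcp_pos"])
print("t",round(s["time"],2),"tcp",np.round(s["tcp_pos"],1),"shift",(R.T@d/25).round(2),"turn",best.round(2),"F",np.round(s["wrist_force"],1),"grip",round(s["grip_width"],3))
E
python3 -m pendant '0 -.3 -1 .7 0 0 0;0 -.3 -1 .7 0 0 0;0 -.3 -1 .7 0 0 0;0 -.3 -1 .7 0 0 0;0 -.3 -1 .7 0 0 0'; python3 go.py 622 -284.5 120 79.2
```

```text
time: 0.6
tcp_pos: [297.8, -548.9, 227.3]
eef_rot: [[-0.006, -0.219, -0.976], [0.005, -0.976, 0.219], [-1.0, -0.004, 0.007]]
wrist_force: [-0.2, -0.4, -0.1]
grip_width: 0.998
t 0.6 tcp [ 297.8 -548.9  227.3] shift [  4.28 -13.15 -10.36] turn [-0.23  0.05  0.03] F [-0.2 -0.4 -0.1] grip 0.998
```

```bash
python3 -m pendant '.3 -1 -.8 0 0 0 0;.3 -1 -.8 0 0 0 0;.3 -1 -.8 0 0 0 0;.3 -1 -.8 0 0 0 0;.3 -1 -.8 0 0 0 0'; python3 -m pendant '.3 -1 -.8 0 0 0 0;.3 -1 -.8 0 0 0 0;.3 -1 -.8 0 0 0 0;.3 -1 -.8 0 0 0 0;.3 -1 -.8 0 0 0 0' >/dev/null; python3 go.py 622 -284.5 120 79.2
```

```text
time: 1.1
tcp_pos: [426.5, -446.5, 186.4]
eef_rot: [[-0.008, -0.226, -0.974], [0.006, -0.974, 0.226], [-1.0, -0.004, 0.009]]
wrist_force: [0.6, 0.6, 0.1]
grip_width: 1.0
t 1.6 tcp [ 555.2 -341.6  144.3] shift [ 0.96 -2.82 -2.1 ] turn [-0.29  0.1   0.04] F [ 1.  -0.8 -0.3] grip 1.0
```

```bash
python3 -m pendant '.3 -.9 -.7 -.1 0 0 0;.3 -.9 -.7 -.1 0 0 0;.3 -.9 -.7 -.1 0.1 0 0;0 0 0 0 0 0 0'; python3 go.py 622 -284.5 70 79.2
python3 - <<'E'
from h import *
im=arm.snapshot("top");cv2.imwrite("pics/t1.png",im[:,:,::-1]);c=arm.snapshot("scene");cv2.imwrite("pics/s1.png",cv2.resize(c[200:380,80:320],None,fx=3,fy=3)[:,:,::-1])
E
```

```text
time: 2.0
tcp_pos: [625.2, -276.6, 116.0]
eef_rot: [[-0.002, -0.176, -0.984], [0.013, -0.984, 0.176], [-1.0, -0.012, 0.004]]
wrist_force: [-0.1, 1.5, -0.2]
grip_width: 0.997
t 2.0 tcp [ 625.2 -276.6  116. ] shift [1.83 0.36 0.06] turn [0.08 0.03 0.09] F [-0.1  1.5 -0.2] grip 0.997
```

View pics/s1.png

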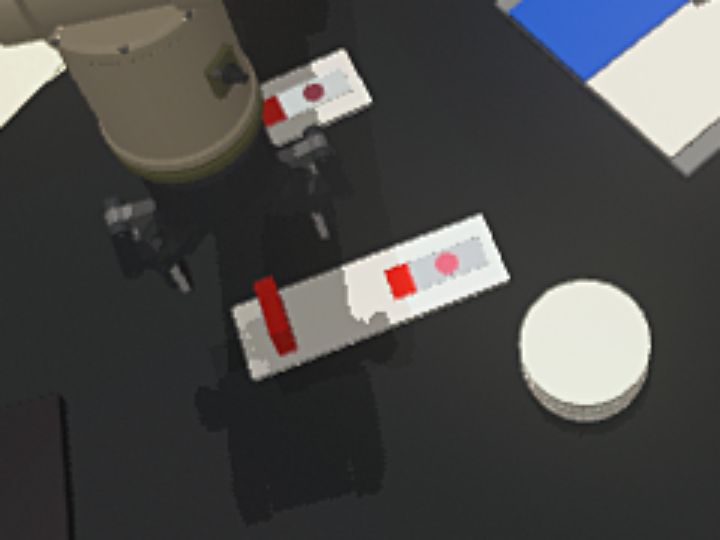

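The open fingers straddle the long carrier's handle, which is at crop (275,315). I'll descend and grip.

```bash
python3 -m pendant '1 .18 0 0 0 0 0;1 .18 0 0 0 0 0;.9 0 0 0 0 0 0;.9 0 0 0 0 0 0;0 0 0 0 0 0 0' >/dev/null; python3 go.py 622 -284.5 14 79.2
```

```text
t 2.6 tcp [ 616.6 -299.9   22. ] shift [ 0.32 -0.65 -0.09] turn [-0.04  0.02  0.01] F [-0.8  0.6 -0.6] grip 0.998
```

```bash
python3 -m pendant '.2 -.5 -.1 0 0 0 0;0.1 0 0 0 0 0 0' >/dev/null; python3 go.py 622 -284.5 14 79.2
```

```text
t 2.8 tcp [ 621.6 -289.9   16.4] shift [ 0.1  -0.21  0.02] turn [-0.06  0.01  0.  ] F [0.5 0.7 0.5] grip 0.997
```

```bash
python3 -m pendant '0 0 0 0 0 0 0'>/dev/null; python3 go.py 622 -284.5 14 79.2
```

```text
t 2.9 tcp [ 621.9 -290.4   17.3] shift [ 0.13 -0.23  0.04] turn [-0.06  0.   -0.  ] F [ 0.1 -0.5 -0.1] grip 0.997
```

Stable. I'll make a small correction and close.

```bash
python3 -m pendant '.13 -.23 0 0 0 0 0;0 0 0 0 0 0 0'>/dev/null; python3 go.py 622 -284.5 14 79.2; python3 -m pendant '0 0 0 0 0 0 255;0 0 0 0 0 0 255;0 0 0 0 0 0 255;0 0 0 0 0 0 255;0 0 0 0 0 0 255'; python3 -m pendant '0 0 0 0 0 0 255;0 0 0 0 0 0 255;0 0 0 0 0 0 255'; python3 go.py 622 -284.5 14 79.2
```

```text
t 3.1 tcp [ 624.4 -284.2   15.9] shift [0.07 0.03 0.09] turn [-0.06 -0.02 -0.01] F [ 0.3  0.5 -0.9] grip 1.0
time: 3.6
tcp_pos: [625.1, -284.6, 17.3]
eef_rot: [[0.004, -0.195, -0.981], [-0.002, -0.981, 0.195], [-1.0, 0.002, -0.005]]
wrist_force: [-5.7, 3.1, 9.0]
grip_width: 0.154
time: 3.9
tcp_pos: [625.1, -284.7, 17.3]
eef_rot: [[0.005, -0.196, -0.981], [-0.002, -0.981, 0.196], [-1.0, 0.001, -0.005]]
wrist_force: [-0.9, 0.5, 0.3]
grip_width: 0.154
t 3.9 tcp [ 625.1 -284.7   17.3] shift [0.13 0.01 0.12] turn [-0.06 -0.04 -0.01] F [-0.9  0.5  0.3] grip 0.154
```

```bash
python3 -m pendant '-.3 0 0 0 0 0 255;-.6 0 0 0 0 0 255;-.8 0 0 0 0 0 255;-.7 0 0 -.2 0 0 255;-.3 0 -.0 -.5 0 0 255'; python3 -m pendant '0 -.9 .4 -.5 0 0 255;0 -.9 .4 -.5 0 0 255;0 -.9 .4 -.5 0 0 255;0 -.9 .4 -.3 0 0 255;0 -.9 .4 0 0 0 255' >/dev/null; python3 go.py 526 -16.7 70 98.9
```

```text
time: 4.4
tcp_pos: [622.9, -284.0, 87.7]
eef_rot: [[-0.0, -0.097, -0.995], [-0.001, -0.995, 0.097], [-1.0, 0.001, 0.0]]
wrist_force: [0.5, -0.1, -1.5]
grip_width: 0.151
t 4.9 tcp [ 569.4 -176.6   95.5] shift [ 0.96 -6.6   0.7 ] turn [ 0.04 -0.05 -0.06] F [ 0.1  0.3 -2.5] grip 0.153
```

```bash
python3 -m pendant '0 -.95 .1 0 0 0 255;0 -.95 .1 0 0 0 255;.1 -.95 .1 0 0 0 255;.1 -.95 .1 0 0 0 255;.2 -.95 .1 0 0 0 255' >/dev/null;python3 -m pendant '.2 -.6 .1 0 0 0 255;.1 -.3 .1 0 0 0 255;0 -.1 0 0 0 0 255;0 0 0 0 0 0 255'>/dev/null;  python3 go.py 526 -16.7 70 98.9
python3 - <<'E'
from h import *
im=arm.snapshot("top");cv2.imwrite("pics/t2.png",im[:,:,::-1]);cv2.imwrite("pics/t2c.png",cv2.resize(im[120:280,130:370],None,fx=3.3,fy=3.3)[:,:,::-1])
c=arm.snapshot("scene");cv2.imwrite("pics/s2.png",c[:,:,::-1])
E
```

```text
t 5.8 tcp [528.3 -30.7  86.8] shift [ 0.67 -0.58  0.01] turn [ 0.06 -0.12 -0.1 ] F [ 0.   0.8 -2.1] grip 0.153
```

View pics/t2c.png

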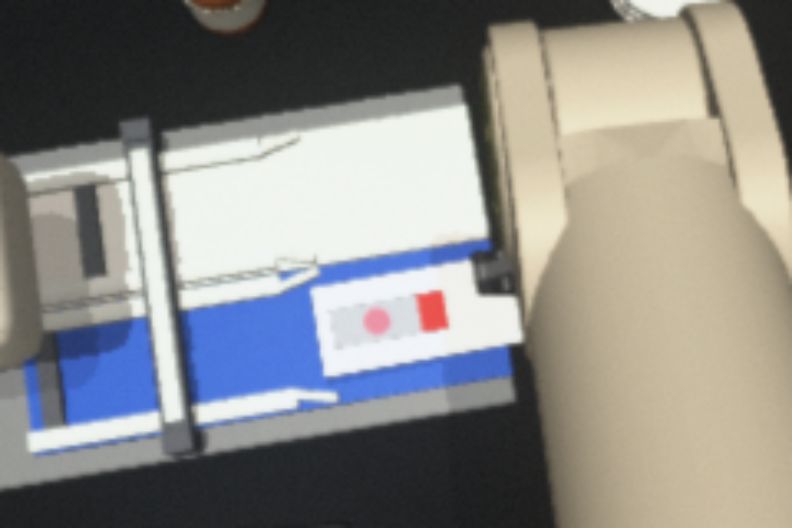

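The carrier is held level above the blue lane, with its nose edge at crop (310,287)–(322,377). I'll measure its offset from the TCP.

```bash
cat > nose.py <<'E'
# usage: nose.py pic z_top x0 y0 x1 y1 tcpx tcpy : fit plate side edges + nose near the nose
import sys
from h import *
im=cv2.imread(sys.argv[1]);z,x0,y0,x1,y1,tx,ty=map(float,sys.argv[2:9])
h=cv2.cvtColor(im,cv2.COLOR_BGR2HSV);m=((h[...,2]>110)&((h[...,1]<70)|(h[...,0]<15)|(h[...,0]>165))).astype(np.uint8)
P=ray("top",big(m,tuple(map(int,(x0,y0,x1,y1)))),z)[:,:2]
u=np.array([-.155,.988]);n=np.array([-u[1],u[0]]);s=P@u;w=P@n;S=s.max()
k=(s<S-8)&(s>S-70)&(s>s.min()+3);c=np.median(w[k])
r=[]
wm=(w[k].min()+w[k].max())/2
for q in(k&(w<wm),k&(w>wm)):
    v=np.polyfit(s[q],w[q],1);r.append(v)
r=np.array(r);print("yaw err deg",np.degrees(np.arctan(r[:,0])),"width",abs(r[0]-r[1])@[S-40,1])
mid=r.mean(0);print("nose s",S,"w at nose",np.polyval(mid,S),"w 170 behind",np.polyval(mid,S-170),"tcp s,w",u@[tx,ty],n@[tx,ty])
E
python3 nose.py pics/t2.png 77.5 222 195 276 240 528.3 -30.7
```

```text
yaw err deg [0.73156886 0.91186551] width 58.14291114910193
nose s 56.56973907597293 w at nose -512.1249956494228 w 170 behind -514.5632528309833 tcp s,w -112.21809999999999 -517.2018999999999
```

```bash
python3 -m pendant '.5 -.3 0 .1 -.1 -.1 255;.6 -.1 0 0 0 0 255;.4 0 0 0 0 0 255;0 0 0 0 0 0 255' >/dev/null; python3 go.py 529.5 -21.2 34 98.6
```

```text
t 6.3 tcp [527.7 -23.8  46.3] shift [ 0.49 -0.09 -0.09] turn [-0.06 -0.    0.01] F [-0.   1.3 -1.8] grip 0.152
```

```bash
python3 -m pendant '.3 -.1 -.1 -.05 0 0 255;0.1 0 0 0 0 0 255;0 0 0 0 0 0 255' >/dev/null; python3 go.py 529.5 -21.2 34 98.6
python3 - <<'E'
from h import *
im=arm.snapshot("top");cv2.imwrite("pics/t3.png",im[:,:,::-1]);cv2.imwrite("pics/t3c.png",cv2.resize(im[120:280,130:370],None,fx=3.3,fy=3.3)[:,:,::-1])
s=arm.state();p=s["tcp_pos"]
import os;os.system(f"python3 nose.py pics/t3.png {p[2]-17.3+8} 231 202 276 240 {p[0]} {p[1]}")
E
```

```text
t 6.6 tcp [530.2 -21.2  35.2] shift [ 0.05 -0.    0.03] turn [-0.02  0.01  0.01] F [ 0.8 -0.5 -2.3] grip 0.152
yaw err deg [ 0.28176806 -0.18870532] width 58.23400091588832
nose s 53.908382683123826 w at nose -518.1164331237219 w 170 behind -518.2544968320311 tcp s,w -103.03637086856595 -520.5344877287156
```

View pics/t3c.png

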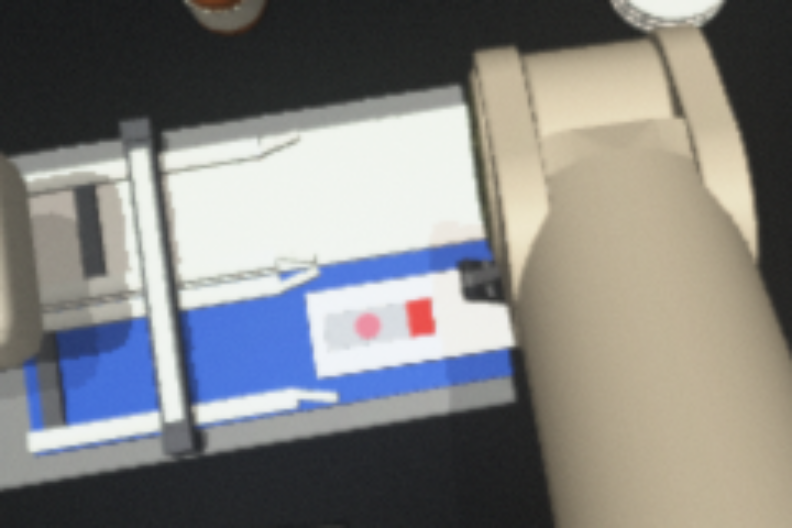

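The nose at (310,335) looks too close to the upper rail. I'll fit the rail's inner edges from the blue floor's extent between the bar and the rail ends, and do the same for the white lane.

Run:
```python
from h import *
im=cv2.imread("pics/top0.png");h=cv2.cvtColor(im,cv2.COLOR_BGR2HSV).astype(int);H,S,V=h[...,0],h[...,1],h[...,2]
blue=(H>105)&(H<130)&(S>120)&(V>80)
u=np.array([-.155,.988]);n=np.array([-u[1],u[0]])
for c in range(190,214,3):
    r=np.where(blue[200:260,c])[0]+200
    a=ray("top",(c,r.min()-.5),15)[0,:2];b=ray("top",(c,r.max()+.5),24)[0,:2]
    print(c,r.min(),r.max(),"s",round(a@u,1),"w",round(a@n,1),round(b@n,1),"gap",round((b-a)@n,1),"mid",round((a+b)@n/2,1))
for c in(195,205): print(c,V[155:212,c].tolist())
```

```text
190 214 241 s 141.7 w -551.4 -486.0 gap 65.4 mid -518.7
193 213 240 s 134.5 w -552.5 -487.1 gap 65.4 mid -519.8
196 213 240 s 127.7 w -551.4 -486.0 gap 65.4 mid -518.7
199 212 239 s 120.5 w -552.5 -487.1 gap 65.5 mid -519.8
202 212 239 s 113.7 w -551.4 -485.9 gap 65.5 mid -518.7
205 211 238 s 106.5 w -552.6 -487.0 gap 65.5 mid -519.8
208 211 238 s 99.6 w -551.4 -485.9 gap 65.5 mid -518.7
211 210 237 s 92.4 w -552.6 -487.0 gap 65.5 mid -519.8
195 [43, 48, 92, 147, 151, 150, 152, 157, 192, 241, 243, 243, 243, 236, 192, 209, 241, 244, 244, 244, 244, 245, 244, 244, 244, 244, 245, 244, 244, 244, 244, 244, 244, 244, 244, 244, 244, 243, 244, 244, 244, 244, 244, 244, 244, 244, 244, 241, 225, 184, 183, 210, 242, 244, 244, 243, 232]
205 [76, 136, 151, 151, 152, 151, 171, 222, 242, 244, 244, 241, 222, 188, 241, 244, 244, 244, 244, 244, 244, 244, 244, 244, 244, 244, 244, 245, 244, 244, 244, 245, 244, 244, 244, 244, 244, 245, 244, 245, 244, 244, 244, 244, 244, 243, 235, 175, 212, 198, 241, 244, 244, 244, 237, 193, 212]
```

```bash
python3 -m pendant '.04 -.3 0 0 0 0 255;.02 -.4 0 0 0 0 255;0 -.4 0 0 0 0 255;0 -.4 0 0 0 0 255;0 -.2 0 0 0 0 255'; python3 go.py 503.3 151.5 33 98.9;  python3 - <<'E'
from h import *
im=arm.snapshot("top");cv2.imwrite("pics/t4.png",im[:,:,::-1]);cv2.imwrite("pics/t4c.png",cv2.resize(im[160:260,140:300],None,fx=5,fy=5)[:,:,::-1])
E
```

```text
time: 7.15
tcp_pos: [524.2, 24.9, 35.1]
eef_rot: [[0.002, 0.147, -0.989], [0.002, -0.989, -0.147], [-1.0, -0.001, -0.002]]
wrist_force: [0.5, 0.7, -1.9]
grip_width: 0.159
t 7.15 tcp [524.2  24.9  35.1] shift [ 0.09 -5.13  0.08] turn [-0.06 -0.01  0.01] F [ 0.5  0.7 -1.9] grip 0.159
```

View pics/t4c.png

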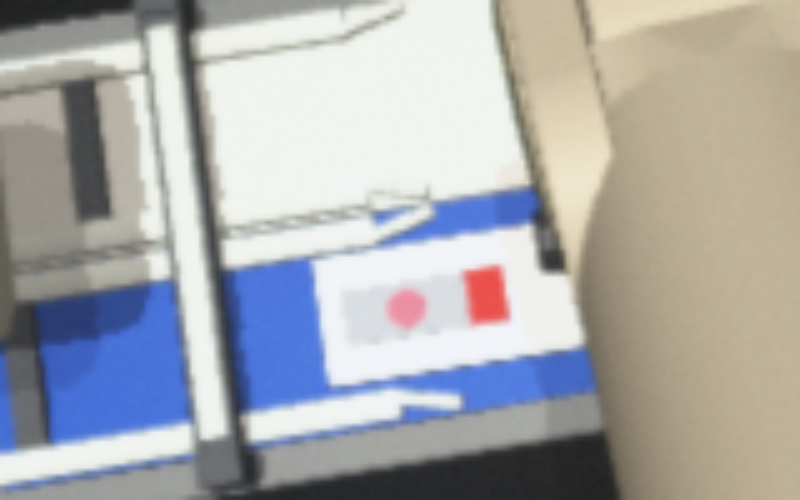

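```bash
python3 -m pendant '.05 -.2 .08 0 0 0 255;.02 -.4 0 -.03 0 0 255;0 -.5 0 0 0 0 255;0 -.5 0 0 0 0 255;0 -.5 0 0 0 0 255'; python3 go.py 502 152.6 33 98.9
```

```text
time: 7.7
tcp_pos: [513.6, 79.5, 33.3]
eef_rot: [[0.002, 0.15, -0.989], [0.001, -0.989, -0.15], [-1.0, -0.001, -0.002]]
wrist_force: [-0.2, 0.3, -1.1]
grip_width: 0.154
t 7.7 tcp [513.6  79.5  33.3] shift [ 0.02 -2.96  0.02] turn [-0.04 -0.01  0.01] F [-0.2  0.3 -1.1] grip 0.154
```

```bash
python3 -m pendant '0 -.5 .02 0 0 0 255;0 -.5 0 0 0 0 255;0 -.5 0 0 0 0 255;0 -.5 0 0 0 0 255;0 -.3 0 0 0 0 255'; python3 go.py 502 152.6 33 98.9;python3 -m pendant '0 -.2 0 0 0 0 255;0 -.15 0 0 0 0 255;0 -.1 0 0 0 0 255'; python3 go.py 502 152.6 33 98.9
```

```text
time: 8.2
tcp_pos: [503.1, 143.7, 33.5]
eef_rot: [[0.002, 0.153, -0.988], [0.002, -0.988, -0.153], [-1.0, -0.002, -0.002]]
wrist_force: [-0.3, 0.2, -2.2]
grip_width: 0.156
t 8.2 tcp [503.1 143.7  33.5] shift [ 0.02 -0.36 -0.01] turn [-0.02 -0.02  0.01] F [-0.3  0.2 -2.2] grip 0.156
time: 8.5
tcp_pos: [501.7, 152.9, 33.4]
eef_rot: [[0.002, 0.151, -0.988], [-0.002, -0.988, -0.151], [-1.0, 0.003, -0.001]]
wrist_force: [1.5, -11.0, 0.8]
grip_width: 0.15
t 8.5 tcp [501.7 152.9  33.4] shift [ 0.02  0.02 -0.01] turn [-0.02 -0.01 -0.02] F [  1.5 -11.    0.8] grip 0.15
```

The nose meets the stop (11 N) where predicted. I'll lower it onto the floor, nudge forward and release.

```bash
python3 -m pendant '.05 -.03 0 0 0 0 255;.05 -.03 0 0 0 0 255;.02 -.03 0 0 0 0 255'; python3 -m pendant '0 0 0 0 0 0 0;0 0 0 0 0 0 0;0 0 0 0 0 0 0;0 0 0 0 0 0 0;0 0 0 0 0 0 0'; python3 go.py 501.7 152.6 110 98.9
```

```text
time: 8.8
tcp_pos: [502.2, 152.9, 32.4]
eef_rot: [[0.003, 0.148, -0.989], [-0.005, -0.989, -0.148], [-1.0, 0.005, -0.002]]
wrist_force: [-0.7, -1.9, 1.1]
grip_width: 0.151
time: 9.3
tcp_pos: [503.2, 153.1, 32.8]
eef_rot: [[0.004, 0.147, -0.989], [-0.004, -0.989, -0.147], [-1.0, 0.004, -0.004]]
wrist_force: [-0.2, -0.5, -0.5]
grip_width: 0.98
t 9.3 tcp [503.2 153.1  32.8] shift [-3.09  0.02  0.05] turn [-0.06 -0.03 -0.03] F [-0.2 -0.5 -0.5] grip 0.98
```

```bash
python3 -m pendant '-.5 0 0 0 0 0 0;-.8 0 0 0 0 0 0;-.9 0 0 0 0 0 0;-.9 0 0 0 0 0 0;-.2 .3 0 0 0 0 0'>/dev/null; python3 -m pendant '0 1 0 .5 0 0 0;0 1 0 .5 0 0 0;0 1 0 .5 0 0 0;0 1 0 .2 0 0 0;0 1 0 0 0 0 0'; python3 go.py 443.8 -259.5 80 84.8;  python3 - <<'E'
from h import *
im=arm.snapshot("top");cv2.imwrite("pics/t5.png",im[:,:,::-1]);cv2.imwrite("pics/t5c.png",cv2.resize(im[130:290,60:300],None,fx=3.3,fy=3.3)[:,:,::-1])
E
```

```text
time: 10.3
tcp_pos: [503.3, 12.3, 119.3]
eef_rot: [[0.001, -0.113, -0.994], [-0.003, -0.994, 0.113], [-1.0, 0.003, -0.001]]
wrist_force: [0.2, 0.2, -0.4]
grip_width: 0.998
t 10.3 tcp [503.3  12.3 119.3] shift [ 1.6  11.06  1.14] turn [-0.16 -0.01 -0.02] F [ 0.2  0.2 -0.4] grip 0.998
```

View pics/t5c.png

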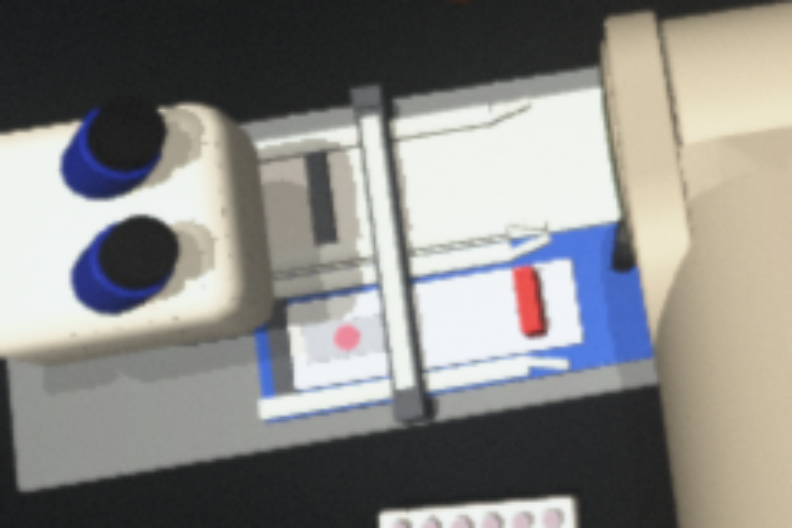

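The long carrier is home: flat between the blue rails, nose on the stop at crop (292,345). Next is the short one.

```bash
python3 -m pendant '.1 1 .1 -.1 0 0 0;.1 1 .1 0 0 0 0;.1 1 .1 0 0 0 0;.1 1 .1 0 0 0 0;.1 1 .1 0 0 0 0'>/dev/null;python3 -m pendant '.1 1 .1 0 0 0 0;.1 1 .1 0 0 0 0;.1 1 .1 0 0 0 0;.1 .9 .1 0 0 0 0;.1 .4 .1 0 0 0 0'>/dev/null; python3 -m pendant '0 0 0 0 0 0 0;0 0 0 0 0 0 0'>/dev/null; python3 go.py 443.8 -259.5 16 84.8
```

```text
t 11.55 tcp [ 427.2 -253.1   84.7] shift [ 2.74  0.12 -0.75] turn [-0.56  0.14 -0.05] F [ 0.7  0.6 -0.8] grip 1.0
```

```bash
python3 -m pendant '0.1 .1 -.6 -.5 .1 0 0;0 0 0 0 0 0 0;0 0 0 0 0 0 0'>/dev/null; python3 go.py 443.8 -259.5 16 84.8
```

```text
t 11.85 tcp [ 442.1 -254.9   81.6] shift [ 2.63  0.16 -0.1 ] turn [-0.05  0.04 -0.04] F [-1.   0.6  0.3] grip 1.0
```

```bash
python3 -m pendant '.7 .14 -.1 -.05 0 0 0;.7 0 0 0 0 0 0;.7 0 0 0 0 0 0;0 0 0 0 0 0 0'>/dev/null; python3 go.py 443.8 -259.5 16 84.8
```

```text
t 12.25 tcp [ 444.8 -255.4   29.2] shift [0.53 0.16 0.02] turn [-0.01  0.04 -0.04] F [-0.3 -0.  -0.7] grip 0.998
```

```bash
python3 -m pendant '.45 .16 0 0 0 0 0;0 0 0 0 0 0 0;0 0 0 0 0 0 0'>/dev/null; python3 go.py 443.8 -259.5 16 84.8; python3 -m pendant '0 0 0 0 0 0 255;0 0 0 0 0 0 255;0 0 0 0 0 0 255;0 0 0 0 0 0 255;0 0 0 0 0 0 255'>/dev/null; python3 -m pendant '0 0 0 0 0 0 255;0 0 0 0 0 0 255;0 0 0 0 0 0 255'>/dev/null; python3 go.py 443.8 -259.5 16 84.8
```

```text
t 12.55 tcp [ 445.  -259.1   18.8] shift [0.11 0.02 0.05] turn [-0.01  0.03 -0.04] F [ 1.  -0.5  0.6] grip 0.998
t 13.35 tcp [ 446.2 -259.8   21. ] shift [ 0.2  -0.    0.09] turn [-0.02  0.01 -0.05] F [-0.1 -0.3  0.7] grip 0.152
```

```bash
python3 -m pendant '-.3 0 0 0 0 0 255;-.6 0 0 0 0 0 255;-.8 0 0 0 0 0 255;-.8 0 0 0 0 0 255;-.3 0 0 -.3 0 0 255'; python3 -m pendant '0 -.5 -.4 -.5 0 0 255;0 -.9 -.5 -.5 0 0 255;0 -.9 -.5 -.3 0 0 255;0 -.9 -.5 -.1 0 0 255;0 -.9 -.5 0 0 0 255' >/dev/null; python3 go.py 621 33.7 76 98.9
```

```text
time: 13.85
tcp_pos: [443.5, -257.8, 91.6]
eef_rot: [[-0.009, -0.051, -0.999], [-0.003, -0.999, 0.051], [-1.0, 0.003, 0.008]]
wrist_force: [0.4, 0.1, -2.7]
grip_width: 0.152
t 14.35 tcp [ 495.5 -148.7   92.7] shift [ 0.59 -6.45 -6.08] turn [-0.02  0.07 -0.03] F [ 1.  -0.  -3.1] grip 0.156
```

```bash
python3 -m pendant '0 -.9 -.9 0 0 0 255;0 -.9 -.9 0 0 0 255;0 -.9 -.9 0 0 0 255;.1 -.9 -.9 0 0 0 255;.1 -.9 -.9 0 0 0 255'>/dev/null; python3 -m pendant '.1 -.7 -.7 0 0 0 255;.1 -.4 -.4 0 0 0 255;0 -.2 -.1 0 0 0 255;0 0 0 0 0 0 255;0 0 0 0 0 0 255' >/dev/null; python3 go.py 621 33.7 76 98.9
```

```text
t 15.35 tcp [612.5  42.9  77.3] shift [ 0.04  0.42 -0.27] turn [0.17 0.13 0.03] F [ 0.1 -0.3 -3. ] grip 0.15
```

```bash
python3 -m pendant '.2 .35 -.27 .17 .13 .03 255;.3 0.05 0 0 0 0 255;.3 0 0 0 0 0 255;0 0 0 0 0 0 255;0 0 0 0 0 0 255'>/dev/null; python3 go.py 621 33.7 39 98.9
python3 - <<'E'
from h import *
im=arm.snapshot("top");cv2.imwrite("pics/t6.png",im[:,:,::-1]);cv2.imwrite("pics/t6c.png",cv2.resize(im[120:230,140:300],None,fx=5,fy=5)[:,:,::-1])
E
```

```text
t 15.85 tcp [620.4  27.2  55.4] shift [ 0.65 -0.25 -0.06] turn [-0.07 -0.   -0.03] F [ 0.  -0.5 -2.9] grip 0.155
```

View pics/t6c.png

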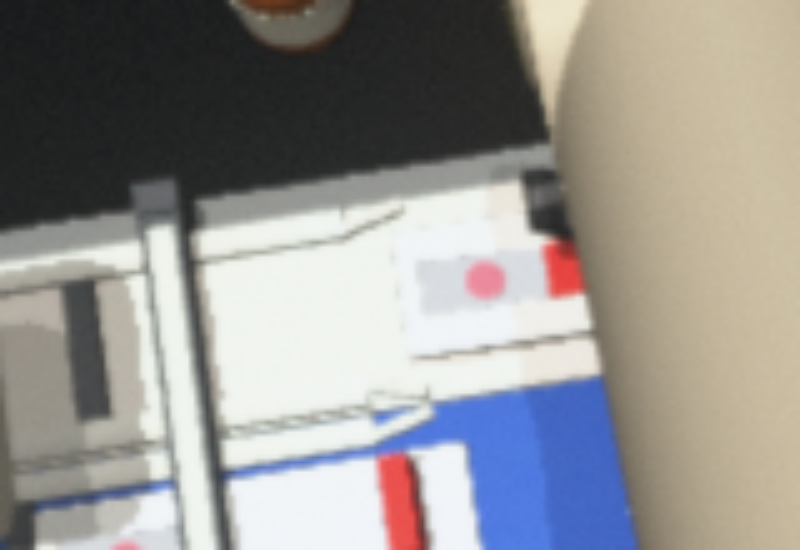

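The short carrier is above the white lane, with its nose edge at about crop (395,228)–(411,354) and pink spot at (485,281). I'll compute its lateral offset.

Run:
```python
from h import *
u=np.array([-.155,.988]);n=np.array([-u[1],u[0]])
g=lambda x,y:(140+(x+.5)/5-.5,120+(y+.5)/5-.5)
for nm,p,z in(("c1",g(395,228),42.4),("c2 top",g(410,350),42.4),("c2 bottom",g(412,357),34.4),("side end",g(592,332),34.4),("pink",g(485,281),43),("tcp",None,0)):
    X=ray("top",p,z)[0,:2] if p else np.array([620.4,27.2]);print(nm,X.round(1),(X@u).round(1),(X@n).round(1))
# white-lane rail edges from start picture: dark shadow line by rail, z=15 vs 24 (inner robot-side top edge)
im=cv2.imread("pics/top0.png",0).astype(int)
for c in range(192,216,4):
    col=im[150:212,c]; a=150+8+np.argmin(col[8:25]); 
    lo=150+40+np.argmin(col[40:60]); A=ray("top",(c,a),15)[0,:2];B=ray("top",(c,lo),24)[0,:2]
    print(c,a,lo,"s",(A@u).round(1),"w far",(A@n).round(1),"w near",(B@n).round(1))
```

```text
c1 [629.9 156.7] 57.2 -646.7
c2 top [572.6 149.3] 58.7 -588.9
c2 bottom [571.  149.4] 59.1 -587.3
side end [581.8  66.8] -24.2 -585.2
pink [604.3 115.3] 20.2 -614.9
tcp [620.4  27.2] -69.3 -617.2
192 158 206 s 119.3 w far -682.5 w near -566.3
196 158 205 s 110.0 w far -681.0 w near -567.1
200 158 203 s 100.6 w far -679.4 w near -570.2
204 159 204 s 91.6 w far -675.4 w near -566.3
208 158 203 s 81.9 w far -676.3 w near -567.1
212 158 209 s 72.6 w far -674.7 w near -551.7
```

Run:
```python
from h import *
u=np.array([-.155,.988]);n=np.array([-u[1],u[0]])
g=lambda x,y:(140+(x+.5)/5-.5,120+(y+.5)/5-.5)
for nm,p,z in(("far a",g(205,262),15),("far b",g(340,239),15),("near a",g(228,429),24),("near b",g(368,405),24)):
    X=ray("top",p,z)[0,:2];print(nm,(X@u).round(1),(X@n).round(1))
im=cv2.imread("pics/t6.png",0).astype(int)
for c in(186,192,198,204):
    for lo,hi,z,nm in((163,178,15,"far"),(198,211,24,"near")):
        col=im[lo:hi,c];print(c,nm,lo,col.tolist())
```

```text
far a 150.3 -653.1
far b 86.1 -653.7
near a 148.5 -570.3
near b 83.4 -570.7
186 far 163 [151, 169, 218, 240, 241, 240, 236, 213, 170, 238, 242, 242, 242, 243, 241]
186 near 198 [242, 241, 242, 242, 242, 240, 232, 183, 214, 193, 239, 242, 241]
192 far 163 [170, 218, 241, 242, 242, 239, 228, 175, 239, 242, 243, 242, 242, 242, 241]
192 near 198 [242, 242, 243, 243, 241, 233, 188, 218, 185, 239, 243, 242, 241]
198 far 163 [219, 240, 242, 242, 241, 229, 180, 238, 242, 242, 242, 242, 242, 242, 243]
198 near 198 [242, 242, 242, 242, 234, 188, 218, 182, 238, 243, 242, 242, 236]
204 far 163 [241, 242, 242, 241, 230, 175, 236, 242, 242, 242, 243, 243, 243, 242, 242]
204 near 198 [242, 243, 242, 235, 191, 218, 176, 239, 242, 242, 243, 235, 183]
```

```bash
python3 -m pendant '.3 -.1 -.1 -.1 0 0 255;.3 0 0 0 0 0 255;.05 0 0 0 0 0 255;0 0 0 0 0 0 255'>/dev/null; python3 go.py 623.2 29.9 38 99.2
```

```text
t 16.3 tcp [622.8  31.1  37.8] shift [-0.01  0.05 -0.01] turn [ 0.01 -0.   -0.02] F [-0.1  0.5 -2.9] grip 0.153
```

```bash
python3 -m pendant '0 -.3 0 0 0 0 255;0 -.4 0 0 0 0 255;0 -.4 0 0 0 0 255;0 -.4 0 0 0 0 255;0 -.2 0 0 0 0 255'>/dev/null; python3 go.py 601.5 168.2 37.5 98.9
```

```text
t 16.8 tcp [615.6  77.3  38.2] shift [ 0.02 -3.68 -0.03] turn [ 0.05 -0.01 -0.02] F [-0.5  0.4 -2.9] grip 0.149
```

Run:
```python
from h import *
im=arm.snapshot("top");cv2.imwrite("pics/t7c.png",cv2.resize(im[130:230,130:290],None,fx=5,fy=5)[:,:,::-1])
```

```text
(no output)
```

View pics/t7c.png

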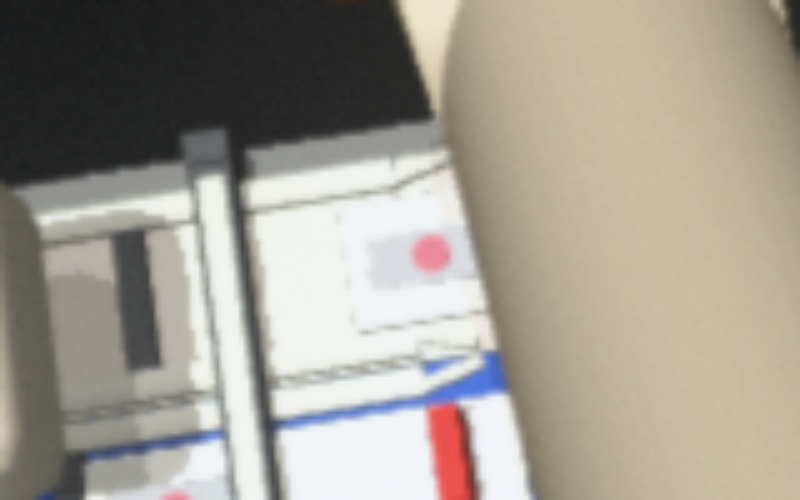

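The nose is between the white rails with a gap on both sides: corner (340,208) against the rail line at about y=197. I'll keep sliding.

```bash
python3 -m pendant '.02 -.4 0 .05 0 0 255;0 -.5 0 0 0 0 255;0 -.5 0 0 0 0 255;0 -.5 0 0 0 0 255;0 -.4 0 0 0 0 255'; python3 go.py 601.5 168.2 37.5 98.9
```

```text
time: 17.35
tcp_pos: [606.0, 138.4, 37.6]
eef_rot: [[0.002, 0.153, -0.988], [-0.003, -0.988, -0.153], [-1.0, 0.003, -0.002]]
wrist_force: [1.1, -0.6, -2.5]
grip_width: 0.154
t 17.35 tcp [606.  138.4  37.6] shift [ 0.   -1.21 -0.01] turn [-0.01 -0.01 -0.02] F [ 1.1 -0.6 -2.5] grip 0.154
```

```bash
python3 -m pendant '0 -.4 0 0 0 0 255;0 -.3 0 0 0 0 255;0 -.2 0 0 0 0 255;0 -.15 0 0 0 0 255;0 -.1 0 0 0 0 255'; python3 go.py 601.5 168.2 37 98.9
```

```text
time: 17.85
tcp_pos: [601.2, 168.6, 37.5]
eef_rot: [[0.002, 0.154, -0.988], [-0.006, -0.988, -0.154], [-1.0, 0.006, -0.001]]
wrist_force: [-0.0, -11.3, 1.2]
grip_width: 0.159
t 17.85 tcp [601.2 168.6  37.5] shift [ 0.02  0.02 -0.01] turn [-0.01 -0.01 -0.04] F [ -0.  -11.3   1.2] grip 0.159
```

Stop contact came at the predicted spot. Same procedure: lower, nudge, release, retreat.

```bash
python3 -m pendant '.05 -.03 0 0 0 .03 255;.05 -.03 0 0 0 0 255;.02 -.03 0 0 0 0 255'; python3 -m pendant '0 0 0 0 0 0 0;0 0 0 0 0 0 0;0 0 0 0 0 0 0;0 0 0 0 0 0 0;0 0 0 0 0 0 0' >/dev/null; python3 -m pendant '-.5 0 0 0 0 0 0;-.8 0 0 0 0 0 0;-.9 0 0 0 0 0 0;-.9 0 0 0 0 0 0;-.3 .3 0 0 0 0 0'; python3 -m pendant '0 1 0 0 0 0 0;0 1 0 0 0 0 0;0 1 0 0 0 0 0;0 1 0 0 0 0 0;0 1 0 0 0 0 0'>/dev/null; python3 -m pendant '0 1 0 0 0 0 0;0 1 0 0 0 0 0;0 1 0 0 0 0 0;0 0 0 0 0 0 0;0 0 0 0 0 0 0';  python3 - <<'E'
from h import *
im=arm.snapshot("top");cv2.imwrite("pics/t8.png",im[:,:,::-1]);a=cv2.resize(im[140:260,120:260],None,fx=4.2,fy=4.2)[:,:,::-1];cv2.imwrite("pics/t8c.png",a)
s=arm.snapshot("scene");cv2.imwrite("pics/s8.png",s[:,:,::-1])
h=cv2.cvtColor(im,cv2.COLOR_RGB2HSV);m=((h[...,2]>100)&(h[...,1]>150)&((h[...,0]<8)|(h[...,0]>172))).astype(np.uint8)
u=np.array([-.155,.988]);n=np.array([-u[1],u[0]])
for r in((205,160,240,200),(205,205,240,240)):
    P=ray("top",big(m,r),63)[:,:2];c=np.array(cv2.minAreaRect(P.astype(np.float32))[0]);print("handle top s,w",c@u,c@n)
E
```

```text
time: 18.15
tcp_pos: [602.0, 168.5, 36.0]
eef_rot: [[0.004, 0.151, -0.989], [-0.012, -0.989, -0.151], [-1.0, 0.012, -0.003]]
wrist_force: [-3.1, -5.0, 4.4]
grip_width: 0.153
time: 19.15
tcp_pos: [602.3, 164.5, 126.2]
eef_rot: [[0.004, 0.153, -0.988], [-0.009, -0.988, -0.153], [-1.0, 0.01, -0.003]]
wrist_force: [-0.5, 0.2, 0.1]
grip_width: 1.0
time: 20.15
tcp_pos: [633.8, -47.5, 130.7]
eef_rot: [[0.007, 0.15, -0.989], [-0.011, -0.989, -0.15], [-1.0, 0.012, -0.006]]
wrist_force: [0.5, 0.8, -0.7]
grip_width: 0.998
handle top s,w 70.53672430419921 -616.7962831726074
handle top s,w 70.49781112670898 -516.2727240447998
```

View pics/t8c.png

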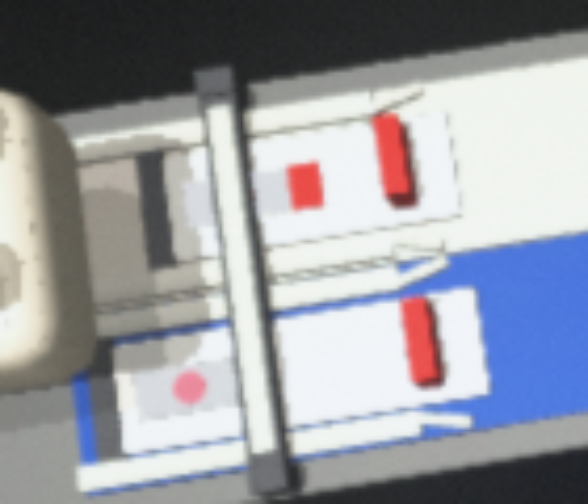

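View pics/s8.png

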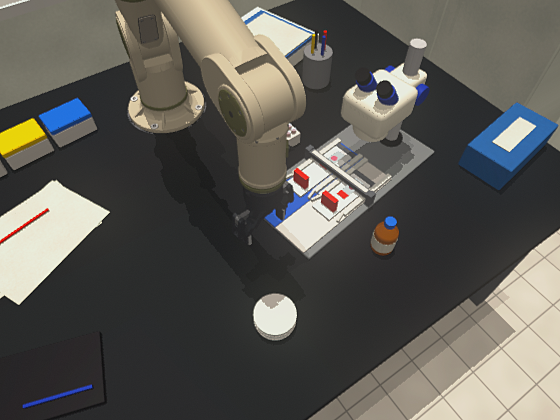

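```bash
python3 -c "
from workcell import arm
print(arm.sign_off())"
```

```text
the job is handed in; nothing more can be done
None
```

Both carriers are in the stage and the job is handed in, about 20 s into the 58 s limit. The long one is in the blue lane and the short one in the white lane. I gripped each by its handle, carried it level, and slid it under the light bar until its nose met the stop (about 11 N). Then I lowered it to the floor, released it and backed the arm clear.

- **Position along the lane:** the final top view puts both handles at the same distance along their lanes, within about 2 mm of the computed home position.
- **Position across the lane:** the handles are 100.5 mm apart against the nominal 100 mm, and about 1–2 mm from my estimates of the lane centre lines. Those estimates came from different edges and disagreed by up to about 2 mm.
- **Noses:** the long carrier's nose can be seen against its stop. The short carrier's nose lies in shadow, so I confirmed it only from the stop contact and its handle position.
- **Tilt:** flatness was judged from the pictures and the light contact at lowering, not measured.
- **Bystanders:** the bottle and dishes look unmoved in the last pictures. The vial rack is mostly hidden behind the arm there, but nothing went near it.

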